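# Comb the breadsticks into the fluted pan

## Robot

A 6-joint arm with a two-finger parallel gripper is mounted at the origin on the work surface; the furniture and walls round the work are solid. World frame = base frame: x ahead of the robot, y to its left, z up, the work surface at z = 0. Lengths are in mm, angles in rad, forces in N, time in s.
With the tool pointing down it reaches from about 275 to 850 mm from the base axis. Payload 19 kg.
Tool frame: the origin (TCP) lies between the finger pads, 19 mm behind the fingertips; this is the grasp point; z points along the fingers, y is the direction in which the jaws open and shut (so a half turn about z gives the same grasp; the last joint's range is limited). The gripper opens to 85 mm and grips with 20 to 120 N. Pads are 22 mm wide; open, the fingers measure 114 mm over their backs; the gripper's body (76 mm by 85 mm) begins 54 mm behind the grasp point. The pads swing forward as they close: fully open they stand 13 mm farther back than shut.
Start: joints at [-1.455, 0.15, 1.437, -0, 1.554, -0.134], TCP at [142.121, -557.13, 249.967] pointing down, gripper open.
Joint ranges: [-2.8, 2.8], [-0.68, 2.1], [0.12, 2.68], [-1.39, 4.53], [0.16, 2.79], [-2.81, 2.81]. Speed limits (rad/s): [1.89, 1.89, 2.22, 3.01, 3.01, 3.01].

## Interface

Orientations are given as [roll, pitch, yaw] about the fixed x, y, z axes, in that order (R = Rz(yaw) Ry(pitch) Rx(roll)).
In Python, from plant import r gives the robot as it stands. The module is installed in compiled form; this text tells all that it offers.
- The arm moves only by the shell command python3 -m jog 'ROWS'. ROWS is JSON, one flat list of numbers, 7 for each row, row after row: the turn, a rotation vector about the world's x, y, z in rad, then the shift along the world's x, y, z in m, then the closure, from -1 (fully open) to 1 (shut). In form: [wx, wy, wz, x, y, z, jaw, wx, wy, wz, x, y, z, jaw, ...]. A call has 1 to 12 rows; each row is the pose to reach, as a shift and turn from the pose commanded when the call began; what a row does not reach only later rows make up. A row lasts 1/10 s, in which the tool goes at most 50 mm and 8.59 degrees, less where a joint would pass 70% of its speed; a pose out of reach is approached as far as the arm can. A call with a gripper value outside its range is refused whole. The fingers move at their own pace and stop on an object; the grip force is fixed at half the most. Time passes only in rows, so rows that repeat a pose let the fingers close. It gives the time, the measured TCP pose, the force and the opening at its end, in the units of the state.
- r.get_state(): the state, without advancing time (a new reading comes with each control period).
- r.grab_frame(name): name is "scene" or "top" or "wrist"; returns (picture, depth): 420x560x3 uint8, red, green, blue; 420x560 float32, mm along the optical axis (not along the pixel's ray), 0 where there is no reading.
- r.calibration(name): a dict with "mtx" (3x3 intrinsics, pixels), "k1" (the pictures are not rectified: a ray, as slopes to the right and down, at radius r is drawn at 1 + k1 r^2 times it, then the intrinsics apply), "R" (3x3) and "t" (3): a world point X has camera coordinates R X + t; the wrist camera has in their place "tool_from_camera" (4x4, takes a point from camera to tool coordinates, whose origin is the TCP and whose axes are the flange's). Camera axes: x right, y down, z forward; pixel columns grow to the right and rows downward; lengths in mm; the calibration is good to about 2 mm. A picture is of the moment at which its call begins: read the wrist's pose just before it. calibration takes no time and is no camera call.
- r.hand_in(): hands the job in, once; it reports no verdict.
The state is a dict: "clock": time; "q": joint angles; "qvel": joint speeds; "joint_torque": joint torques, N m; "tool_pos": TCP position; "orientation": TCP orientation; "contact_force": force on the tool from outside, world axes, zero at the start; "torque": the same for the moment, N m; "opening": finger opening in mm.
Only numpy, scipy, OpenCV 4.12 (cv2) and the standard library are available. Lean on these libraries where they do the work, as an engineer would, in place of code of your own. Each camera call takes 0.05 s, during which the arm holds its last target.

## Task

The breadsticks were tipped into the fluted baking pan and lie askew under the wire shelf. Take the wooden rake from its rest and comb them with it until one breadstick lies straight in each of the pan's four channels, then set the rake back upright in its rest and let go. Keep the gripper itself off the bread, do not bump the shelf, and leave the pan, the jar and the mug where they stand.

Things in the scene. Friction and masses are not known exactly. Their poses are not given: they have to be found in the camera images.
- breadstick1: crisp golden breadstick, a straight rod of flat oval section, 120 long, 26 wide, 15 thick, with rounded ends, 30 g; origin in its middle, x along its length. It slides rather than rolls. They start askew by up to 24 degrees, either way, without crossing, the middle of each within some 8 of the middle of a channel of its own
- breadstick2: like breadstick1, same size
- breadstick3: like breadstick1, same size
- breadstick4: like breadstick1, same size
- pan: loose fluted aluminium pan, about 1 kg, 170 long (x) by 240 wide (y), rim 19 high all round; origin under its centre, x away from the robot within 6 degrees. Four channels run along x, middles at y = -75, -25, 25, 75, floors 2 above the worktop, gently sloping up to ridges at y = -100, -50, 0, 50, 100, crests 5 above the worktop, and flat shoulders of that height beyond
- channel1 (a point): middle of the floor of the channel at the pan's y = -75; axes as the pan's
- channel2 (a point): the same, y = -25
- channel3 (a point): the same, y = 25
- channel4 (a point): the same, y = 75
- rake: wooden rake like a bench scraper with pegs, 180 g; origin amid the row of peg tips, z up to the handle, y along the head, x through it (both faces alike). Five round-ended pegs, 12 thick, 45 long, at y = -100, -50, 0, 50, 100, as the pan's ridges. Head: z 45 to 71, 26 thick, 222 long. Flat handle: z 71 to 137, 20 thick (x), 64 wide (y). Grip it across its thickness, TCP near z = 110
- rest: fixed wooden rest of the rake, 56 by 250, 52 high; origin under its centre, y along its slot. The slot is 22 wide, 223 long and open at the top; the pegs hang in it and the head sits on top, so the stored rake stands upright, its origin 7 above the rest's origin, its y along the rest's y
- shelf: fixed wire shelf, 135 deep (x), 440 wide (y), on thin legs at its corners, its wires 314 to 320 above the worktop, small jars on top; origin on the worktop under its centre, x away from the robot. Its front edge (x = -67) lies about 27 nearer the robot than the pan's middle, so there the rake is used with its handle leaning back to the robot by 25 to 40 degrees
- jar: glass jar with a lid, 64 in diameter, 94 high, left of the pan; origin under its centre
- mug: two-tone mug, 80 in diameter, 114 with the handle, 94 high, at the left; origin under its centre
Things that resemble listed ones, but are neither listed nor needed, are in the scene too. Leave any blue or purple look-alike of the breadstick1 alone. Of the things that look like the rake, the larger one is meant.

How it is judged (in metres and radians):
On the way, in this order (a step that is already met when the one before it is completed fails the run):
1. the rake is lifted out of its rest (z of rake in the frame of rest above 0.06 m), for 0.1 s.
2. one breadstick lies straight in each channel of the pan (((y of breadstick1 in the frame of channel1 between -0.011 and 0.011 m and z of breadstick1 in the frame of channel1 below 0.011 m and angle between the x axis of breadstick1 and the x axis of pan, either way round below 0.15 rad) or (y of breadstick2 in the frame of channel1 between -0.011 and 0.011 m and z of breadstick2 in the frame of channel1 below 0.011 m and angle between the x axis of breadstick2 and the x axis of pan, either way round below 0.15 rad) or (y of breadstick3 in the frame of channel1 between -0.011 and 0.011 m and z of breadstick3 in the frame of channel1 below 0.011 m and angle between the x axis of breadstick3 and the x axis of pan, either way round below 0.15 rad) or (y of breadstick4 in the frame of channel1 between -0.011 and 0.011 m and z of breadstick4 in the frame of channel1 below 0.011 m and angle between the x axis of breadstick4 and the x axis of pan, either way round below 0.15 rad)) and ((y of breadstick1 in the frame of channel2 between -0.011 and 0.011 m and z of breadstick1 in the frame of channel2 below 0.011 m and angle between the x axis of breadstick1 and the x axis of pan, either way round below 0.15 rad) or (y of breadstick2 in the frame of channel2 between -0.011 and 0.011 m and z of breadstick2 in the frame of channel2 below 0.011 m and angle between the x axis of breadstick2 and the x axis of pan, either way round below 0.15 rad) or (y of breadstick3 in the frame of channel2 between -0.011 and 0.011 m and z of breadstick3 in the frame of channel2 below 0.011 m and angle between the x axis of breadstick3 and the x axis of pan, either way round below 0.15 rad) or (y of breadstick4 in the frame of channel2 between -0.011 and 0.011 m and z of breadstick4 in the frame of channel2 below 0.011 m and angle between the x axis of breadstick4 and the x axis of pan, either way round below 0.15 rad)) and ((y of breadstick1 in the frame of channel3 between -0.011 and 0.011 m and z of breadstick1 in the frame of channel3 below 0.011 m and angle between the x axis of breadstick1 and the x axis of pan, either way round below 0.15 rad) or (y of breadstick2 in the frame of channel3 between -0.011 and 0.011 m and z of breadstick2 in the frame of channel3 below 0.011 m and angle between the x axis of breadstick2 and the x axis of pan, either way round below 0.15 rad) or (y of breadstick3 in the frame of channel3 between -0.011 and 0.011 m and z of breadstick3 in the frame of channel3 below 0.011 m and angle between the x axis of breadstick3 and the x axis of pan, either way round below 0.15 rad) or (y of breadstick4 in the frame of channel3 between -0.011 and 0.011 m and z of breadstick4 in the frame of channel3 below 0.011 m and angle between the x axis of breadstick4 and the x axis of pan, either way round below 0.15 rad)) and ((y of breadstick1 in the frame of channel4 between -0.011 and 0.011 m and z of breadstick1 in the frame of channel4 below 0.011 m and angle between the x axis of breadstick1 and the x axis of pan, either way round below 0.15 rad) or (y of breadstick2 in the frame of channel4 between -0.011 and 0.011 m and z of breadstick2 in the frame of channel4 below 0.011 m and angle between the x axis of breadstick2 and the x axis of pan, either way round below 0.15 rad) or (y of breadstick3 in the frame of channel4 between -0.011 and 0.011 m and z of breadstick3 in the frame of channel4 below 0.011 m and angle between the x axis of breadstick3 and the x axis of pan, either way round below 0.15 rad) or (y of breadstick4 in the frame of channel4 between -0.011 and 0.011 m and z of breadstick4 in the frame of channel4 below 0.011 m and angle between the x axis of breadstick4 and the x axis of pan, either way round below 0.15 rad))), for 0.2 s.
At the end, for the whole second after the job is handed in: each channel holds one breadstick, its middle within 11 mm of the channel's middle line, its axis within 0.15 rad of the channel and under 11 mm above its floor; the rake stands in its rest within 12 mm and 0.08 rad of its stored place, under 11 mm above the rest's origin; all at rest (all of step 2 and horizontal distance between rake and rest below 0.012 m and z of rake in the frame of rest below 0.011 m and angle between rake's own z axis and vertical below 0.08 rad and angle between the y axis of rake and the y axis of rest, either way round below 0.08 rad and linear speed of each of breadstick1, breadstick2, breadstick3, breadstick4, rake below 0.02 m/s); the robot touches nothing.
It fails at once if the gripper or arm touches a breadstick (contact force between any of the fingers, the arm and breadstick1 above 0.5 N or contact force between any of the fingers, the arm and breadstick2 above 0.5 N or contact force between any of the fingers, the arm and breadstick3 above 0.5 N or contact force between any of the fingers, the arm and breadstick4 above 0.5 N).
It fails at once if the shelf is bumped by the robot or the rake (over 4 N) (contact force between any of the arm, the fingers, rake and shelf above 4 N).
It fails at once if the pan is shifted more than 25 mm (distance of pan from where it was at the start of the episode above 0.025 m).
It fails at once if the jar or the mug is shifted more than 20 mm (distance of any of jar, mug from where it was at the start of the episode above 0.02 m).
It fails at once if a breadstick leaves the pan (horizontal distance between any of breadstick1, breadstick2, breadstick3, breadstick4 and pan above 0.13 m).
It also fails if it takes over 61 s, if anything falls off the work surface, if the arm or the gripper's body presses on something with over 40 N, if the wrist force passes 120 N, or if a joint passes its speed limit or range.

## Working session

There is one attempt and no reset: what is moved stays moved. The work goes in short steps, Python scripts to look and compute and a shell command to move; the robot and the scene stay as the last step left them, time stands still between calls to the robot, and variables do not carry over. Pictures are saved under pics/ and viewed, and the job is handed in when it is done.

```bash
mkdir -p pics; ls
cat > h.py <<'E'
import numpy as np, cv2, json
from plant import r
def grab(n,save=None):
    st=r.get_state(); p,d=r.grab_frame(n)
    if save:
        cv2.imwrite('pics/%s.png'%save,cv2.cvtColor(p,cv2.COLOR_RGB2BGR)); np.savez('pics/%s.npz'%save,p=p,d=d,pos=st['tool_pos'],ori=st['orientation'])
    return p,d
def rot(o):
    from scipy.spatial.transform import Rotation as Ro
    return Ro.from_euler('xyz',o).as_matrix()
def ray(n,uv,st=None):
    """origin, dirs(z=1 in cam) world"""
    c=r.calibration(n); uv=np.asarray(uv,float).reshape(-1,1,2)
    K=np.array(c['mtx']);k=np.array([c['k1'],0,0,0],float)
    n_=cv2.undistortPoints(uv,K,k).reshape(-1,2)
    d=np.c_[n_,np.ones(len(n_))]
    if 'R' in c:
        R=np.array(c['R']);t=np.array(c['t']).ravel()
        return -R.T@t, d@R
    T=np.array(c['tool_from_camera']); Rw=rot(st['orientation'])
    return Rw@T[:3,3]+np.array(st['tool_pos']), d@(Rw@T[:3,:3]).T
def onplane(n,uv,z,st=None):
    o,d=ray(n,uv,st); s=(z-o[2])/d[:,2]; return o+d*s[:,None]
def withdepth(n,uv,dep,st=None):
    o,d=ray(n,uv,st); uv=np.asarray(uv).reshape(-1,2).astype(int)
    return o+d*dep[uv[:,1],uv[:,0]][:,None]
def proj(n,X):
    c=r.calibration(n);R=np.array(c['R']);t=np.array(c['t']).ravel()
    return cv2.projectPoints(np.asarray(X,float).reshape(-1,1,3),cv2.Rodrigues(R)[0],t,np.array(c['mtx']),np.array([c['k1'],0,0,0],float))[0].reshape(-1,2)
E
python3 - <<'E'
from h import *
print(r.get_state())
for n in['scene','top','wrist']:
    grab(n,n+'0'); print(n,r.calibration(n))
E
```

```text
pics
{'clock': 0.0, 'q': array([-1.45498040e+00,  1.50958071e-01,  1.43802504e+00, -3.26533182e-07,
        1.55381795e+00, -1.33986647e-01]), 'qvel': array([ 1.72305345e-03,  1.59714990e-03, -1.87724468e-04, -1.44061825e-03,
       -9.25874757e-05,  1.48405912e-04]), 'joint_torque': array([ 2.07396442e-03, -7.13046885e+01, -5.70864379e+01, -2.46836489e-04,
        8.91803938e-03, -3.62435458e-06]), 'tool_pos': array([ 142.10851741, -556.92431078,  249.39434466]), 'orientation': array([-3.14039503e+00, -1.61103635e-04,  2.49802484e-01]), 'contact_force': array([-0.77450693, -0.26459822, -1.23487856]), 'torque': array([-0.00356953,  0.01788968,  0.03396219]), 'opening': 85.37194083284179}
scene {'mtx': array([[533.80904512,   0.        , 281.719485  ],
       [  0.        , 533.80904512, 202.41219941],
       [  0.        ,   0.        ,   1.        ]]), 'k1': -0.0010915253437927958, 'R': array([[-0.67117426, -0.74127742, -0.00573635],
       [-0.48208557,  0.44234664, -0.75625588],
       [ 0.56313286, -0.50481407, -0.65425082]]), 't': array([ 278.12498728,  238.29696164, 1193.185914
[... 268 characters left out ...]
5395, -0.00585566, -0.04309191],
       [ 0.04311905, -0.00459131, -0.99905939]]), 't': array([  -6.82143679,  422.09074057, 1120.77765303])}
wrist {'mtx': array([[372.67573266,   0.        , 284.12345666],
       [  0.        , 372.67573266, 206.16356801],
       [  0.        ,   0.        ,   1.        ]]), 'k1': -0.10204237058513851, 'tool_from_camera': array([[-1.79974885e-04, -9.66351682e-01, -2.57224403e-01,
         6.51550079e+01],
       [ 9.99999981e-01, -1.53016320e-04, -1.24822149e-04,
        -6.72368385e-01],
       [ 8.12625622e-05, -2.57224421e-01,  9.66351691e-01,
        -1.23819832e+02],
       [ 0.00000000e+00,  0.00000000e+00,  0.00000000e+00,
         1.00000000e+00]])}
```

View pics/scene0.png

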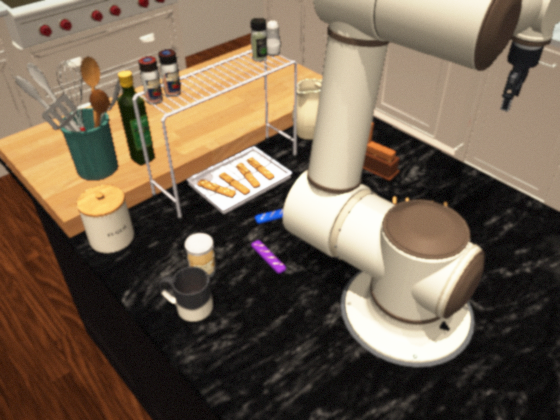

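View pics/top0.png

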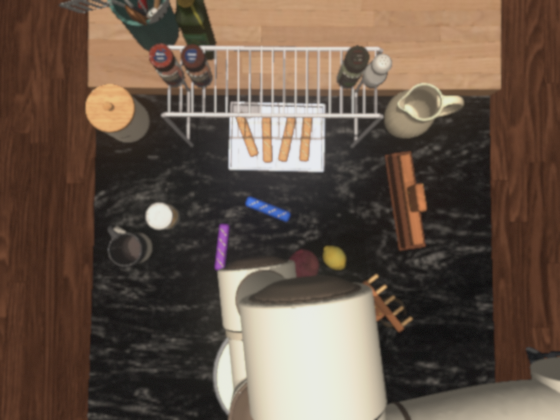

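View pics/wrist0.png

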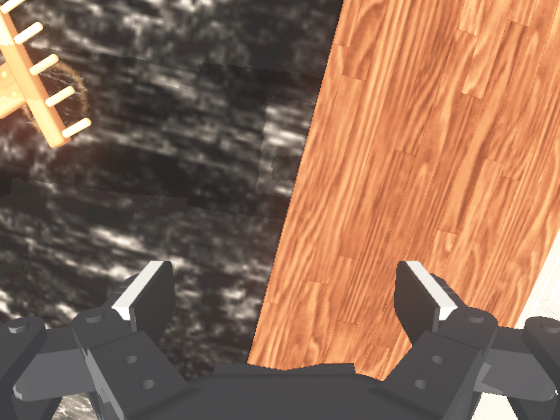

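Scene: the pan with its four breadsticks is at (255,180), under the shelf. Blue and purple look-alikes are at (270,215) and (268,255). Top: the pan is at (277,138), the jar at (160,215) and the mug at (127,248).

Rake candidates in the top view:
- the large one, upright in its wooden rest, at (405,200)
- a smaller one lying on the worktop at (388,305)

I choose the large one in the rest and will check it in a close crop.

Run:
```python
from h import *
z=np.load('pics/top0.npz');p=z['p'];d=z['d']
b=cv2.cvtColor(p,cv2.COLOR_RGB2BGR)
cv2.imwrite('pics/c1.png',np.hstack([cv2.resize(b[90:185,215:340],(625,475),interpolation=cv2.INTER_CUBIC)]))
cv2.imwrite('pics/c2.png',cv2.resize(b[140:260,370:440],(350,600),interpolation=cv2.INTER_CUBIC))
for uv in [(400,200),(408,200),(418,197),(413,190),(395,200),(405,165),(412,235),(235,165),(320,168)]:
    print(uv,withdepth('top',[uv],d).round(0))
```

```text
(400, 200) [[ 444. -320.   52.]]
(408, 200) [[ 443. -333.   75.]]
(418, 197) [[ 446. -335.  141.]]
(413, 190) [[ 463. -328.  129.]]
(395, 200) [[ 446. -317.   22.]]
(405, 165) [[ 528. -325.   80.]]
(412, 235) [[ 358. -342.   76.]]
(235, 165) [[536.  94.   8.]]
(320, 168) [[ 530. -127.    5.]]
```

View pics/c1.png

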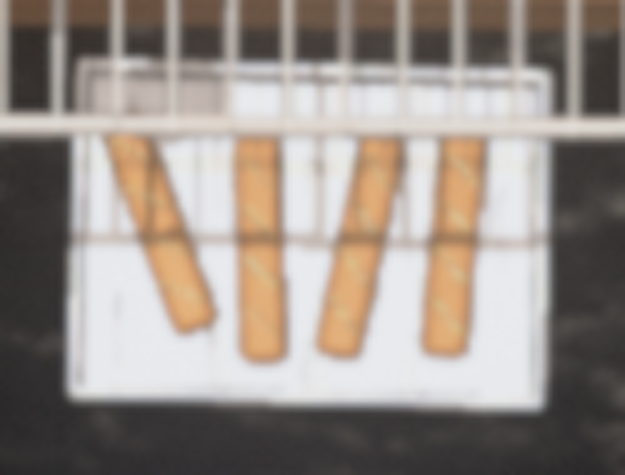

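View pics/c2.png

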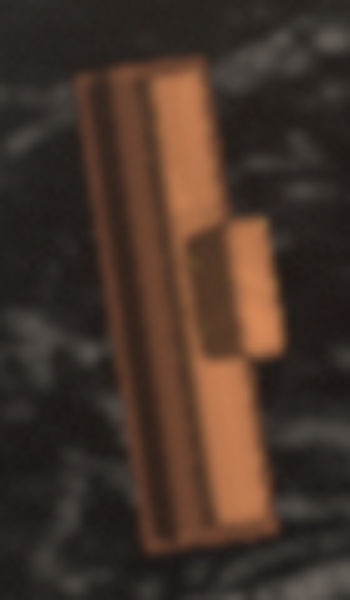

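The crop confirms the choice: this rake has a full-length head seated on the rest, with its handle top at about 141 mm (expected 144). Next I measure the rake and the pan.

Run:
```python
from h import *
z=np.load('pics/top0.npz');p=z['p'];d=z['d']
vv,uu=np.mgrid[140:260,375:440]; uv=np.c_[uu.ravel(),vv.ravel()]
X=withdepth('top',uv,d)
for lo,hi in[(133,152),(70,85),(46,58)]:
    m=(X[:,2]>lo)&(X[:,2]<hi); P=X[m]
    rc=cv2.minAreaRect(P[:,:2].astype(np.float32)); print(lo,m.sum(),P.mean(0).round(1),rc)
# colored handle top contour on plane 144
# pan
hsv=cv2.cvtColor(p,cv2.COLOR_RGB2HSV)
m=((hsv[...,1]<60)&(hsv[...,2]>130)).astype(np.uint8); m[:121]=0;m[180:]=0;m[:,:220]=0;m[:,335:]=0
c=max(cv2.findContours(m,cv2.RETR_EXTERNAL,cv2.CHAIN_APPROX_NONE)[0],key=cv2.contourArea)
print(cv2.boundingRect(c))
c=c.reshape(-1,2)
L=[];Rr=[];B=[]
for v in range(125,165):
    us=c[c[:,1]==v][:,0]; L.append((us.min(),v));Rr.append((us.max(),v))
for u in range(236,320):
    B.append((u,c[c[:,0]==u][:,1].max()))
for n,l in(('L',L),('R',Rr),('B',B)):
    W=onplane('top',np.array(l),19.)[:,:2]
    f=cv2.fitLine(W.astype(np.float32),cv2.DIST_HUBER,0,.01,.01).ravel(); print(n,f, np.degrees(np.arctan2(f[1],f[0])))
# bread
m=((hsv[...,0]<25)&(hsv[...,1]>100)&(hsv[...,2]>120)).astype(np.uint8); m[:100]=0;m[170:]=0;m[:,:230]=0;m[:,:]*=1;m[:,325:]=0
for c in cv2.findContours(m,cv2.RETR_EXTERNAL,cv2.CHAIN_APPROX_NONE)[0]:
    if cv2.contourArea(c)<60: continue
    W=onplane('top',c.reshape(-1,2).astype(float),11.)[:,:2]
    print(cv2.minAreaRect(W.astype(np.float32)))
```

```text
133 246 [ 446.3 -339.3  141.4] ((446.9142150878906, -341.4967956542969), (63.08102035522461, 21.449583053588867), 7.546026229858398)
70 774 [ 444.7 -338.9   76.4] ((445.56842041015625, -341.05584716796875), (222.21080017089844, 27.078739166259766), 8.018465042114258)
46 754 [ 442.4 -331.2   51. ] ((445.3886413574219, -340.9859619140625), (241.57861328125, 50.82597351074219), 7.963752269744873)
(228, 121, 97, 51)
L [ 9.9963814e-01 -2.6899043e-02  5.8870813e+02  1.1001735e+02] -1.5413876
R [ 9.9999744e-01  2.2526910e-03  5.8848022e+02 -1.3584244e+02] 0.12906979
B [ 2.1719135e-02  9.9976408e-01  5.2203223e+02 -1.6197756e+01] 88.755486
((605.78125, -88.23828125), (19.374547958374023, 108.92008972167969), 84.51426696777344)
((604.3621826171875, -39.72854232788086), (19.431194305419922, 112.749755859375), 77.82771301269531)
((602.5653076171875, 12.34846019744873), (112.60485076904297, 17.841835021972656), 2.7329516410827637)
((611.7139892578125, 63.33738327026367), (103.5386962890625, 20.34000587463379), 21.349939346313477)
```

```bash
python3 -m jog '[0,0,-0.04,0.04,0.03,0,-1, 0,0,-0.08,0.08,0.057,0,-1, 0,0,-0.11,0.12,0.085,0,-1, 0,0,-0.11,0.16,0.114,0,-1, 0,0,-0.11,0.20,0.142,0,-1, 0,0,-0.11,0.24,0.17,0,-1, 0,0,-0.11,0.28,0.199,0,-1, 0,0,-0.11,0.304,0.216,0,-1, 0,0,-0.11,0.304,0.216,0,-1]'
python3 - <<'E'
from h import *
s=r.get_state();print(s['tool_pos'],s['orientation'],s['q'],s['contact_force'])
grab('wrist','w1');grab('top','t1')
E
```

```text
clock: 1.05
tool_pos: [448.5, -338.7, 249.6]
orientation: [-3.141, -0.0, 0.144]
contact_force: [0.3, -0.9, -0.4]
opening: 85.1
[ 448.54774837 -338.72400805  249.60679778] [-3.14065186e+00 -2.83679906e-04  1.43540162e-01] [-7.84290310e-01  1.23950815e-01  1.46815590e+00  7.91277397e-04
  1.55006880e+00  6.42949090e-01] [ 0.29526653 -0.90793365 -0.36618764]
```

View pics/w1.png

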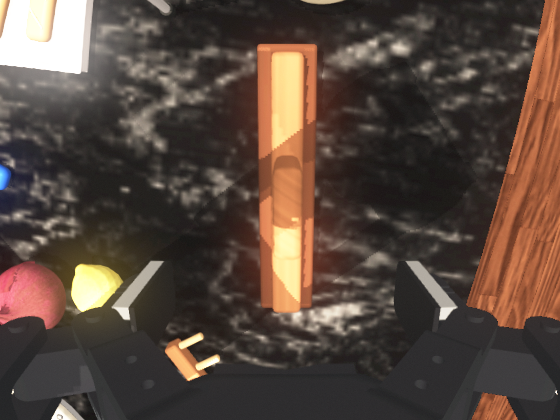

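View pics/t1.png

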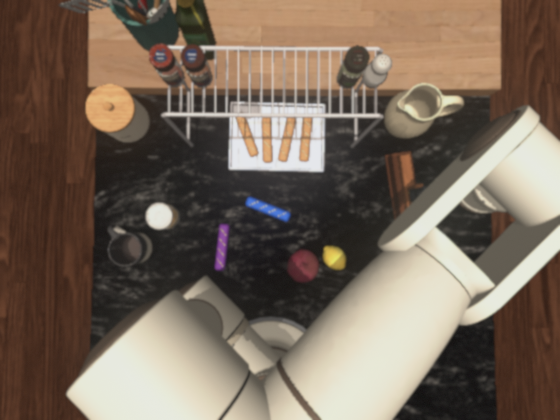

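The wrist view shows the rake in its rest, running straight up the picture at columns 270–305, with the handle at (287,190). I now measure it in the wrist depth.

Run:
```python
from h import *
s=r.get_state();print(s['clock'],s['tool_pos'],s['orientation'],s['contact_force'])
z=np.load('pics/w1.npz');d=z['d'];st=dict(tool_pos=z['pos'],orientation=z['ori'])
vv,uu=np.mgrid[20:330,235:340]; X=withdepth('wrist',np.c_[uu.ravel(),vv.ravel()],d,st)
for lo,hi in[(133,152),(70,86),(46,60)]:
    P=X[(X[:,2]>lo)&(X[:,2]<hi)]
    rc=cv2.minAreaRect(P[:,:2].astype(np.float32)); print(lo,len(P),np.median(P,0).round(1),rc)
```

```text
1.15 [ 446.33533352 -340.72152837  249.62604505] [-3.14108581e+00  5.62978903e-04  1.41271607e-01] [-0.4711099   0.01299034 -0.28044373]
133 2790 [ 448.7 -339.7  143.2] ((446.57354736328125, -340.1873779296875), (62.657447814941406, 19.99810218811035), 7.752226829528809)
70 5130 [ 496.5 -335.4   77.5] ((446.6101379394531, -340.171875), (220.29635620117188, 26.177906036376953), 8.15645694732666)
46 6775 [ 467.3 -335.8   51.7] ((446.201416015625, -340.1927490234375), (240.58616638183594, 50.301490783691406), 8.096902847290039)
```

```bash
python3 -m jog '[0,0,0,0,0,-0.045,-1, 0,0,0,0,0,-0.09,-1, 0,0,0,0,0,-0.12,-1, 0,0,0,0,0,-0.133,-1, 0,0,0,0,0,-0.133,-1, 0,0,0,0,0,-0.133,1, 0,0,0,0,0,-0.133,1, 0,0,0,0,0,-0.133,1, 0,0,0,0,0,-0.133,1, 0,0,0,0,0,-0.133,1, 0,0,0,0,0,-0.133,1, 0,0,0,0,0,-0.133,1]'
python3 - <<'E'
from h import *
s=r.get_state();print(s['tool_pos'],s['orientation'],s['opening'],s['contact_force'])
E
```

```text
clock: 2.35
tool_pos: [446.3, -341.3, 117.6]
orientation: [3.141, -0.001, 0.14]
contact_force: [-0.9, -0.3, 5.4]
opening: 19.7
[ 446.31409591 -341.28839527  117.60945741] [ 3.14094088e+00 -5.04912001e-04  1.39902785e-01] 19.676286390640602 [-0.94278569 -0.26892694  5.40072932]
```

Run:
```python
from h import *
print(onplane('top',[(320,104.3),(231,102.5),(228.8,170),(324.2,172)],19.).round(1))
z=np.load('pics/scene0.npz');p=z['p']
b=cv2.cvtColor(p,cv2.COLOR_RGB2BGR)
cv2.imwrite('pics/s0c.png',cv2.resize(b[140:220,180:300],(780,520),interpolation=cv2.INTER_CUBIC))
z=np.load('pics/t1.npz');b=cv2.cvtColor(z['p'],cv2.COLOR_RGB2BGR)
cv2.imwrite('pics/t1c.png',cv2.resize(b[95:180,220:335],(690,510),interpolation=cv2.INTER_CUBIC))
```

```text
[[ 693.  -125.2   19. ]
 [ 696.1  104.7   19. ]
 [ 521.2  108.9   19. ]
 [ 517.6 -136.5   19. ]]
```

View pics/s0c.png

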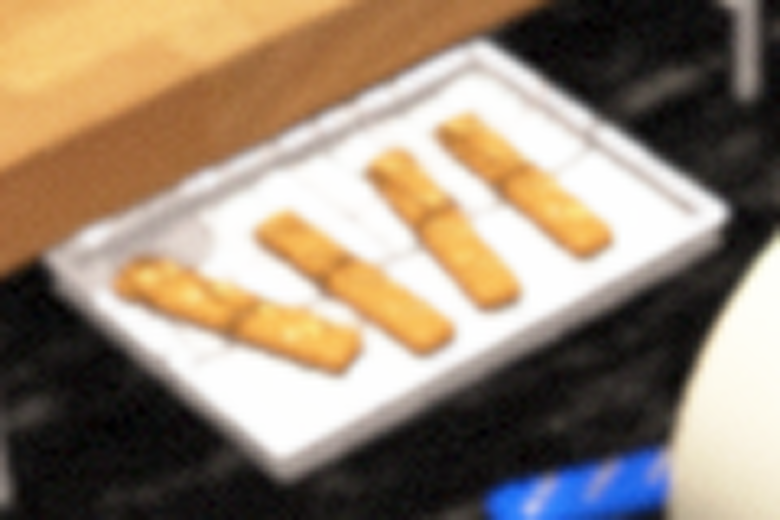

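View pics/t1c.png

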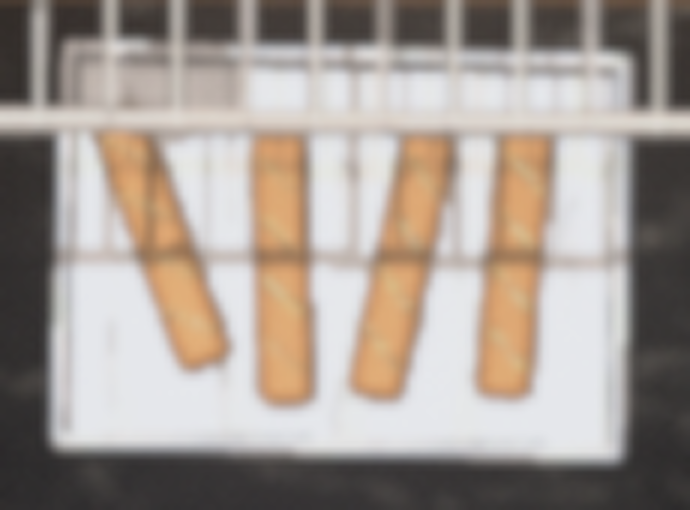

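Run:
```python
from h import *
S=[(50,252),(478,42),(728,213),(282,464)]
W=onplane('scene',[(180+a/6.5,140+b/6.5) for a,b in S],19.)[:,:2]
T=[(65,42),(632,55),(624,458),(52,448)]
V=onplane('top',[(220+a/6-.4,95+b/6-.4) for a,b in T],19.)[:,:2]
for Q in(W,V):
    print(Q.round(1),Q.mean(0)); 
    for i in range(4):
        e=Q[(i+1)%4]-Q[i]; print(np.linalg.norm(e).round(1),np.degrees(np.arctan2(e[1],e[0])).round(2))
```

```text
[[ 699.4  103.6]
 [ 695.2 -137.5]
 [ 518.6 -134.5]
 [ 519.3  113.6]] [608.13163313 -13.72573635]
241.1 -90.98
176.7 179.02
248.1 89.82
180.3 -3.18
[[ 698.4  106.2]
 [ 694.5 -138. ]
 [ 520.3 -134.9]
 [ 523.1  110.3]] [609.08370669 -14.10736233]
244.2 -90.93
174.2 179.01
245.3 89.35
175.4 -1.34
```

```bash
python3 -m jog '[0,0,0,0,0,0.03,1, 0,0,0,0,0,0.065,1, 0,0,0,0,0,0.1,1, 0,0,0.12,0.003,0.03,0.11,1, 0,0,0.25,0.006,0.07,0.11,1, 0,0,0.38,0.009,0.11,0.11,1, 0,0,0.51,0.012,0.15,0.11,1, 0,0,0.64,0.014,0.19,0.11,1, 0,0,0.77,0.016,0.22,0.11,1, 0,0,0.90,0.018,0.25,0.11,1, 0,0,1.03,0.02,0.28,0.11,1, 0,0,1.13,0.022,0.3,0.11,1]'
python3 - <<'E'
from h import *
s=r.get_state();print(s['tool_pos'],s['orientation'],s['opening'],s['contact_force'],s['q'])
grab('scene','s2')
E
```

```text
clock: 3.55
tool_pos: [467.9, -39.3, 227.1]
orientation: [-3.142, -0.0, 1.276]
contact_force: [0.5, -0.1, -0.9]
opening: 19.3
[467.92157181 -39.32525865 227.09259521] [-3.14156271e+00 -2.64227270e-04  1.27607053e+00] 19.259210569034817 [ 0.51341028 -0.13530774 -0.88854654] [-2.48310964e-01 -6.24897239e-02  1.70554073e+00  2.66025816e-04
  1.49855930e+00  4.63956287e-02]
```

View pics/s2.png

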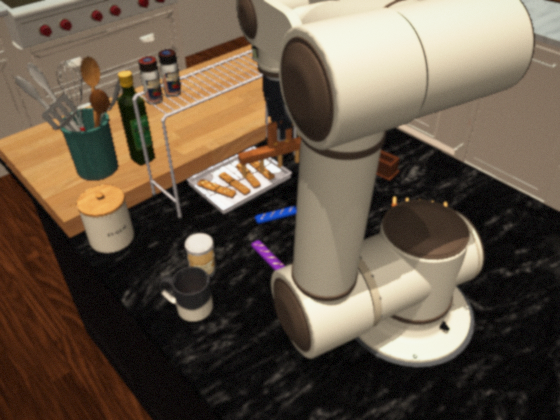

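Run:
```python
from scipy.spatial.transform import Rotation as R
import numpy as np
y=[np.sin(.0175),np.cos(.0175),0]
for f in (1,):
    print((R.from_rotvec(-.6*f*np.array(y))*R.from_euler('z',.283*f)).as_rotvec())
```

```text
[-0.09530854 -0.5943649   0.27443629]
```

```bash
python3 -m jog '[-0.016,-0.1,0.046,0.005,0.005,-0.006,1, -0.032,-0.2,0.091,0.01,0.01,-0.012,1, -0.048,-0.3,0.137,0.016,0.015,-0.018,1, -0.064,-0.4,0.183,0.022,0.02,-0.024,1, -0.079,-0.5,0.229,0.028,0.025,-0.03,1, -0.0953,-0.5944,0.2744,0.032,0.0283,-0.037,1, -0.0953,-0.5944,0.2744,0.032,0.0283,-0.037,1, -0.0953,-0.5944,0.2744,0.032,0.0283,-0.037,1]'
python3 - <<'E'
from h import *
s=r.get_state();print(s['tool_pos'],rot(s['orientation']).round(3),s['opening'],s['contact_force'],s['q'])
grab('wrist','w3');grab('top','t3');grab('scene','s3')
E
```

```text
clock: 4.4
tool_pos: [499.9, -13.0, 190.4]
orientation: [2.544, -0.001, 1.551]
contact_force: [0.1, -0.2, -1.0]
opening: 19.1
[499.86564323 -13.01867239 190.35197498] [[ 0.019  0.826  0.563]
 [ 1.    -0.017 -0.01 ]
 [ 0.001  0.563 -0.827]] 19.087528461128628 [ 0.10332997 -0.24359912 -1.02113497] [-0.2656827  -0.32921357  2.10575011  0.19508052  0.7913029  -0.34233334]
```

View pics/w3.png

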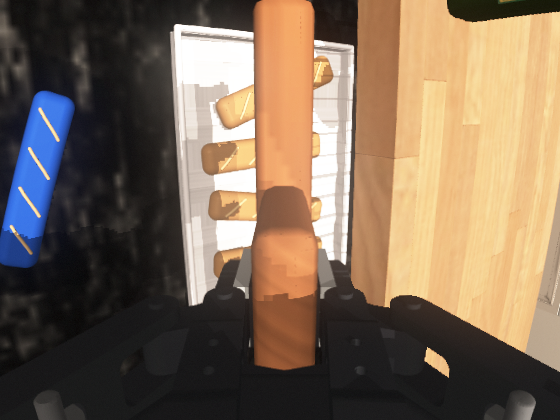

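View pics/t3.png

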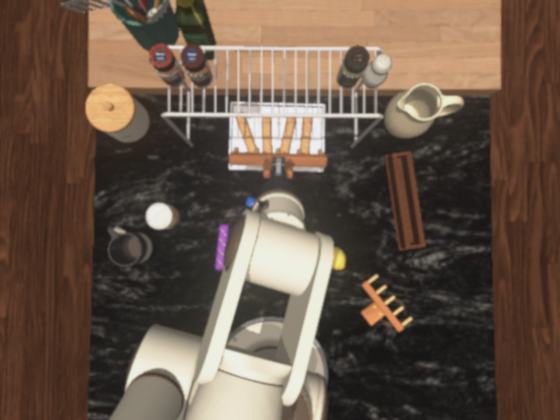

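View pics/s3.png

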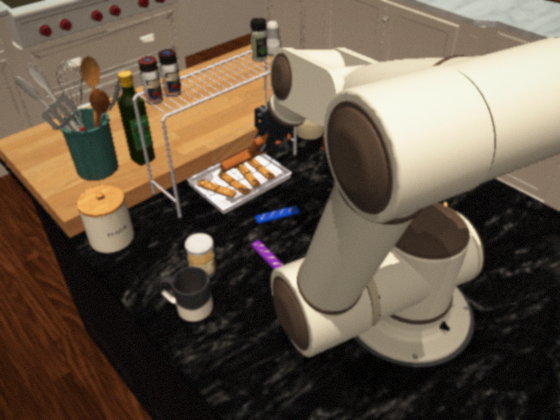

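The rake is held tilted, with its head over the near edge of the pan (top, 278,160). The scene view shows all four breadsticks untouched. Before going under the shelf I check the wrist's clearance to its front edge.

Run:
```python
from h import *
z=np.load('pics/t3.npz');d=z['d']
vv,uu=np.mgrid[110:260,180:360]; X=withdepth('top',np.c_[uu.ravel(),vv.ravel()],d).reshape(150,180,3)
for v in range(140,250,8): print(v,X[v-110,283-180].round(0),X[v-110,270-180].round(0), X[v-110,295-180].round(0))
print('shelf',[X[v-110,:].reshape(-1,3)[X[v-110,:,2]>290].round(0)[:3] for v in(114,116,118)])
# rake head
m=(X[...,2]>100)&(X[...,2]<190)&(X[...,0]>480)&(X[...,0]<640)
P=X[m];print(P[:,1].min(),P[:,1].max(),cv2.minAreaRect(P[:,:2].astype(np.float32)))
```

```text
140 [601. -30.  15.] [600.   3.  15.] [602. -62.   8.]
148 [579. -30.  18.] [579.   3.  17.] [582. -62.   2.]
156 [534. -26. 164.] [534.   3. 163.] [535. -53. 160.]
164 [500. -23. 276.] [512.   3. 195.] [518. -54. 152.]
172 [482. -23. 290.] [487.   3. 249.] [520. -63.  -5.]
180 [464. -22. 310.] [465.   2. 306.] [498. -62.   2.]
188 [447. -22. 335.] [447.   2. 331.] [478. -63.  -4.]
196 [429. -21. 375.] [429.   2. 374.] [431. -43. 356.]
204 [414. -20. 398.] [414.   2. 395.] [415. -42. 379.]
212 [399. -19. 424.] [399.   2. 425.] [400. -40. 399.]
220 [386. -20. 419.] [385.   2. 461.] [386. -39. 421.]
228 [373. -18. 469.] [373.   2. 483.] [373. -38. 453.]
236 [361. -18. 481.] [361.   1. 489.] [361. -36. 474.]
244 [349. -18. 489.] [350.   1. 496.] [349. -36. 481.]
shelf [array([[586., 172., 322.],
       [586., 170., 322.],
       [587., 169., 319.]]), array([[583., 173., 317.],
       [584., 171., 316.],
       [584., 170., 314.]]), array([[3.730e+02, 1.000e+00, 1.138e+03]])]
-206.7248346161646 206.73853535700647 ((548.5880737304688, 0.14373779296875), (413.46197509765625, 81.0810775756836), 89.77932739257812)
```

```bash
python3 -m jog '[0,0,0,0.02,0,-0.02,1, 0,0,0,0.04,0,-0.045,1, 0,0,0,0.046,0,-0.059,1, 0,0,0,0.046,0,-0.065,1, 0,0,0,0.046,0,-0.075,1, 0,0,0,0.046,0,-0.085,1, 0,0,0,0.046,0,-0.090,1, 0,0,0,0.046,0,-0.090,1]'
python3 - <<'E'
from h import *
s=r.get_state();print(s['tool_pos'],s['orientation'],s['opening'],s['contact_force'])
grab('top','t4');
z=np.load('pics/t4.npz');b=cv2.cvtColor(z['p'],cv2.COLOR_RGB2BGR)
cv2.imwrite('pics/t4c.png',cv2.resize(b[95:180,220:335],(690,510),interpolation=cv2.INTER_CUBIC))
grab('scene','s4');z=np.load('pics/s4.npz');b=cv2.cvtColor(z['p'],cv2.COLOR_RGB2BGR)
cv2.imwrite('pics/s4c.png',cv2.resize(b[120:220,170:320],(750,500),interpolation=cv2.INTER_CUBIC))
E
```

```text
clock: 5.35
tool_pos: [545.9, -12.9, 99.7]
orientation: [2.542, -0.0, 1.553]
contact_force: [0.2, 0.6, -1.8]
opening: 19.1
[545.9354601  -12.85334003  99.72398944] [ 2.54186472e+00 -4.10641569e-04  1.55271549e+00] 19.126357424076307 [ 0.21422591  0.58736973 -1.81217155]
```

View pics/t4c.png

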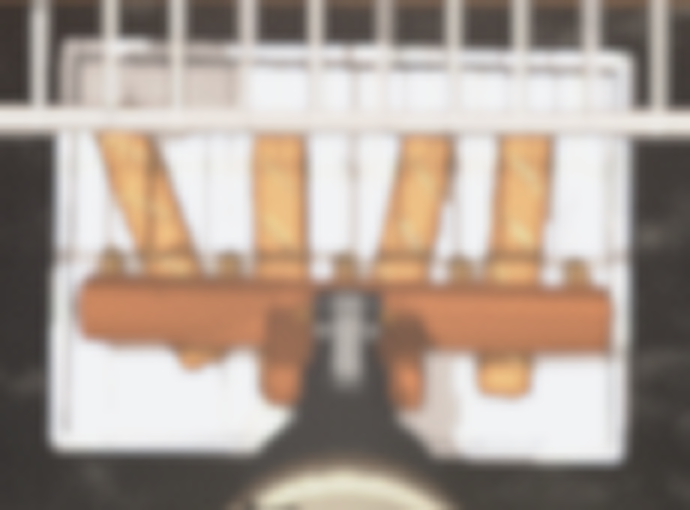

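View pics/s4c.png

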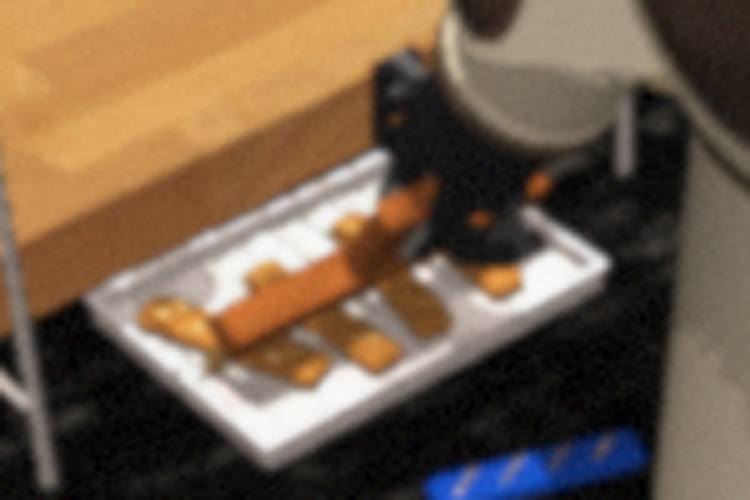

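The pegs stand between the sticks (top crop at columns 113, 230, 345, 460 and 575) without contact force. Next come the far stroke, a small lateral wiggle and the return.

```bash
python3 -m jog '[0,0,0,0.01,0,0,1, 0,0,0,0.022,0,0,1, 0,0,0,0.034,-0.001,0,1, 0,0,0,0.045,-0.001,0,1, 0,0,0,0.05,-0.001,0,1, 0,0,0,0.05,0.0015,0,1, 0,0,0,0.05,0.0035,0,1, 0,0,0,0.05,0,0,1, 0,0,0,0.05,-0.003,0,1, 0,0,0,0.05,-0.0055,0,1, 0,0,0,0.05,-0.001,0,1, 0,0,0,0.05,-0.001,0,1]'
python3 - <<'E'
from h import *
s=r.get_state();print(s['tool_pos'],s['opening'],s['contact_force'])
E
python3 -m jog '[0,0,0,-0.012,0,0,1, 0,0,0,-0.026,0,0,1, 0,0,0,-0.04,0.001,0,1, 0,0,0,-0.055,0.001,0,1, 0,0,0,-0.07,0.001,0,1, 0,0,0,-0.085,0.0015,0,1, 0,0,0,-0.095,0.002,0,1, 0,0,0,-0.095,0.0045,0,1, 0,0,0,-0.095,0.006,0,1, 0,0,0,-0.095,0,0,1, 0,0,0,-0.095,-0.002,0,1, 0,0,0,-0.095,0.002,0,1]'
python3 - <<'E'
from h import *
s=r.get_state();print(s['tool_pos'],s['opening'],s['contact_force'])
grab('top','t5');
z=np.load('pics/t5.npz');b=cv2.cvtColor(z['p'],cv2.COLOR_RGB2BGR)
cv2.imwrite('pics/t5c.png',cv2.resize(b[95:180,220:335],(690,510),interpolation=cv2.INTER_CUBIC))
E
```

```text
clock: 6.65
tool_pos: [596.0, -13.6, 100.0]
orientation: [2.542, -0.0, 1.553]
contact_force: [0.4, 0.9, -2.1]
opening: 19.9
[596.0458661  -13.61383476 100.00536236] 19.913668619029853 [ 0.44652213  0.88013492 -2.08564148]
clock: 7.85
tool_pos: [501.4, -12.5, 99.9]
orientation: [2.542, -0.0, 1.552]
contact_force: [-0.4, -0.0, -1.5]
opening: 19.4
[501.38497061 -12.46299379  99.85161282] 19.445892903057963 [-0.38296668 -0.01992931 -1.52889285]
```

View pics/t5c.png

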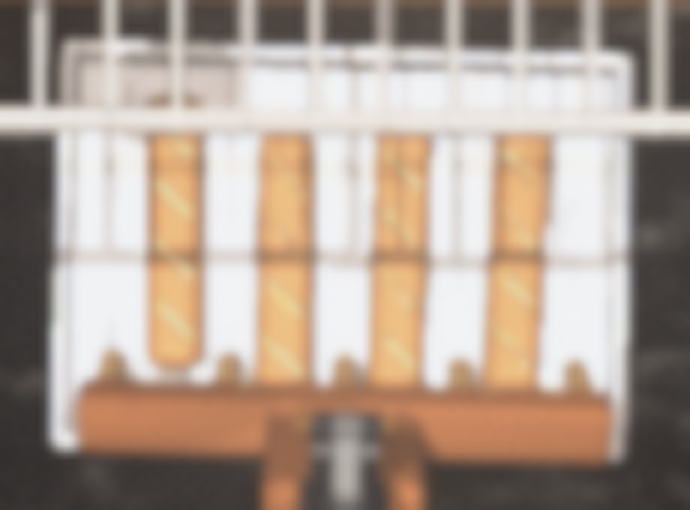

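All four sticks now lie straight between the pegs (centres at crop columns 176, 286, 400 and 517). I lift the rake clear and measure.

```bash
python3 -m jog '[0,0,0,0,0,0.01,1, 0,0,0,0,0,0.03,1, 0,0,0,-0.02,0,0.06,1, 0,0,0,-0.05,0,0.09,1, 0,0,0,-0.09,0,0.11,1, 0,0,0,-0.09,0,0.11,1]'
cat > meas.py <<'E'
from h import *
import sys
grab('top',sys.argv[1]); z=np.load('pics/%s.npz'%sys.argv[1]);p=z['p']
b=cv2.cvtColor(p,cv2.COLOR_RGB2BGR)
cv2.imwrite('pics/%sc.png'%sys.argv[1],cv2.resize(b[95:180,220:335],(690,510),interpolation=cv2.INTER_CUBIC))
hsv=cv2.cvtColor(p,cv2.COLOR_RGB2HSV)
m=((hsv[...,0]<25)&(hsv[...,1]>90)&(hsv[...,2]>120)).astype(np.uint8); m[:120]=0;m[168:]=0;m[:,:230]=0;m[:,325:]=0
for c in cv2.findContours(m,cv2.RETR_EXTERNAL,cv2.CHAIN_APPROX_NONE)[0]:
    if cv2.contourArea(c)<60: continue
    W=onplane('top',c.reshape(-1,2).astype(float),10.)[:,:2]
    rows=[]
    cc=c.reshape(-1,2)
    for v in range(124,cc[:,1].max()-3):
        us=cc[cc[:,1]==v][:,0]; rows.append(((us.min()+us.max())/2,v))
    Q=onplane('top',np.array(rows),10.)[:,:2]-[608.3,-13.9]
    a=np.polyfit(Q[:,0],Q[:,1],1); print('pan y at x=0: %.1f  angle rel pan %.3f  near end %.1f'%(a[1],a[0]+.0175,W[:,0].min()-608.3))
E
python3 meas.py t6
```

```text
clock: 8.5
tool_pos: [409.3, -11.8, 215.4]
orientation: [2.532, 0.003, 1.553]
contact_force: [0.2, -0.2, -1.4]
opening: 19.6
pan y at x=0: -75.7  angle rel pan -0.045  near end -58.6
pan y at x=0: -24.6  angle rel pan -0.019  near end -58.9
pan y at x=0: 24.6  angle rel pan -0.014  near end -61.8
pan y at x=0: 72.9  angle rel pan 0.009  near end -46.5
```

View pics/t6c.png

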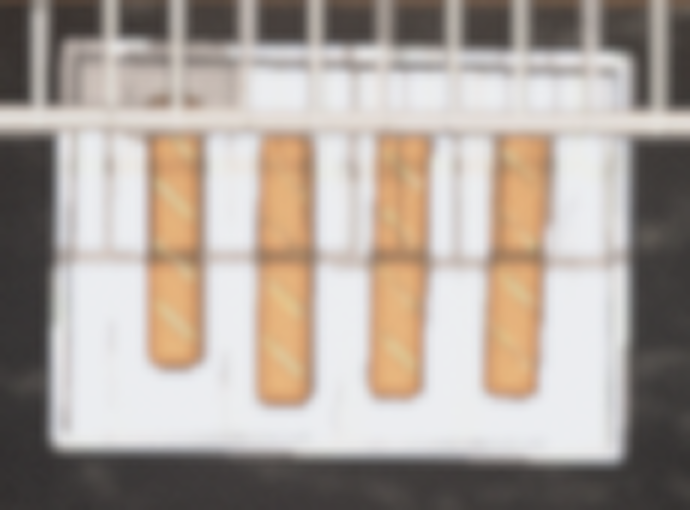

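The measurements: y is within 2 mm of the channel middles and the angles are at most 0.05 rad. Now I bring the rake back.

```bash
python3 -m jog '[0.0017,0.1,0,0.006,0,0.006,1, 0.0035,0.2,0,0.012,0,0.012,1, 0.0052,0.3,0,0.018,0,0.017,1, 0.007,0.4,0,0.024,0,0.017,1, 0.0088,0.5,0,0.03,0,0.017,1, 0.0105,0.6,0,0.035,0,0.017,1, 0.0105,0.6,0,0.035,0,0.017,1]'
python3 -m jog '[0,0,-0.13,0,-0.02,0,1, 0,0,-0.26,0,-0.05,0,1, 0,0,-0.39,0,-0.08,0,1, 0,0,-0.52,0,-0.11,0,1, 0,0,-0.65,0,-0.145,0,1, 0,0,-0.78,0,-0.18,0,1, 0,0,-0.91,0,-0.215,0,1, 0,0,-1.04,0,-0.25,0,1, 0,0,-1.17,0,-0.28,0,1, 0,0,-1.3,0,-0.31,0,1, 0,0,-1.38,0,-0.325,0,1, 0,0,-1.413,0,-0.3293,0,1]'
python3 -m jog '[0,0,0,0,0,0,1, 0,0,0,0,0,0,1]'
python3 - <<'E'
from h import *
s=r.get_state();print(s['tool_pos'],s['orientation'],s['opening'],s['contact_force'])
grab('wrist','w7');grab('top','t7')
E
```

```text
clock: 9.25
tool_pos: [448.0, -11.8, 225.2]
orientation: [-3.135, -0.0, 1.553]
contact_force: [-0.9, 0.1, -2.8]
opening: 19.5
clock: 10.45
tool_pos: [445.9, -342.5, 226.1]
orientation: [3.141, -0.0, 0.136]
contact_force: [-0.3, 0.4, -2.3]
opening: 19.4
clock: 10.65
tool_pos: [446.2, -340.4, 226.9]
orientation: [-3.142, -0.0, 0.142]
contact_force: [-0.5, 0.4, -1.5]
opening: 18.9
[ 446.2090598  -340.36845079  226.86753058] [-3.14151668e+00 -3.32497481e-04  1.42102913e-01] 18.910633691207483 [-0.542009    0.43846222 -1.54052023]
```

View pics/w7.png

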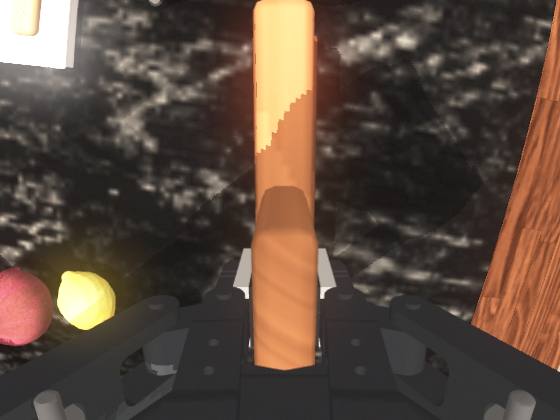

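View pics/t7.png

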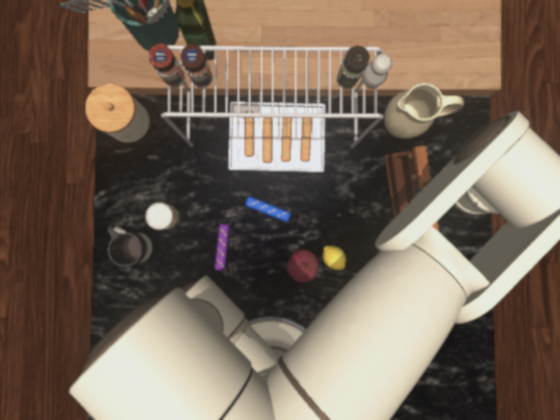

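The rake is back above its rest, which it hides in the wrist view (head at columns 253–317). I check the rake for slip in the grip from the depth.

Run:
```python
from h import *
for f in('w3','w7'):
    z=np.load('pics/%s.npz'%f);d=z['d'];st=dict(tool_pos=z['pos'],orientation=z['ori'])
    vv,uu=np.mgrid[5:180,240:335]; X=withdepth('wrist',np.c_[uu.ravel(),vv.ravel()],d,st)
    L=(X-z['pos'])@rot(z['ori']); # tool coords
    P=L[(abs(L[:,1])<30)&(L[:,2]>15)&(L[:,2]<80)]
    t=P[(P[:,2]<45)]
    print(f,len(P),'head top z',np.median(t[:,2]),'slope z/x',np.polyfit(t[:,0],t[:,2],1)[0], 'slope z/y',np.polyfit(t[:,1],t[:,2],1)[0])
    xs=[];
    for x0 in range(30,110,10):
        q=t[abs(t[:,0]-x0)<4]
        if len(q)>20: xs.append((x0,(q[:,1].min()+q[:,1].max())/2))
    xs=np.array(xs); print('centre y / skew',np.polyfit(xs[:,0],xs[:,1],1),'x max',t[:,0].max())
```

```text
w3 10321 head top z 39.979193549234566 slope z/x 0.00011919447279238087 slope z/y 0.004657206238427193
centre y / skew [-0.0039303  -0.75900376] x max 107.49561026048872
w7 10313 head top z 40.003883737368696 slope z/x -0.00043020046301190675 slope z/y 0.003947722042634192
centre y / skew [-0.00423967 -0.685384  ] x max 107.72647855817532
```

```bash
python3 -m jog '[0,0,0,0,0,-0.03,1, 0,0,0,0,0,-0.055,1, 0,0,0,0,0,-0.07,1, 0,0,0,0,0,-0.085,1, 0,0,0,0,0,-0.097,1, 0,0,0,0,0,-0.105,1, 0,0,0,0,0,-0.109,1, 0,0,0,0,0,-0.109,1, 0,0,0,0,0,-0.109,1]'
```

```text
clock: 11.65
tool_pos: [446.3, -341.3, 118.4]
orientation: [3.141, -0.0, 0.14]
contact_force: [0.2, -0.5, -1.5]
opening: 19.4
```

```bash
python3 -m jog '[0,0,0,0,0,-0.001,1, 0,0,0,0,0,-0.001,1, 0,0,0,0,0,-0.001,-1, 0,0,0,0,0,-0.001,-1, 0,0,0,0,0,-0.001,-1, 0,0,0,0,0,-0.001,-1, 0,0,0,0,0,-0.001,-1, 0,0,0,0,0,0.02,-1, 0,0,0,0,0,0.06,-1, 0,0,0,0,0,0.1,-1, 0,0,0,0,0,0.133,-1, 0,0,0,0,0,0.133,-1]'
python3 -m jog '[0,0,0,0,0,0,-1, 0,0,0,0,0,0,-1]'
python3 - <<'E'
from h import *
grab('wrist','w8')
z=np.load('pics/w8.npz');d=z['d'];st=dict(tool_pos=z['pos'],orientation=z['ori'])
vv,uu=np.mgrid[20:330,235:340]; X=withdepth('wrist',np.c_[uu.ravel(),vv.ravel()],d,st)
for lo,hi in[(133,152),(70,86),(46,60)]:
    P=X[(X[:,2]>lo)&(X[:,2]<hi)]
    rc=cv2.minAreaRect(P[:,:2].astype(np.float32)); print(lo,len(P),np.median(P,0).round(1),rc)
E
python3 meas.py t8
```

```text
clock: 12.85
tool_pos: [447.0, -342.0, 255.8]
orientation: [3.136, -0.004, 0.14]
contact_force: [0.4, -0.3, 0.2]
opening: 85.5
clock: 13.05
tool_pos: [445.9, -340.9, 249.8]
orientation: [-3.14, 0.001, 0.14]
contact_force: [0.1, 0.4, -0.9]
opening: 85.5
133 2798 [ 448.9 -340.4  143.2] ((446.3399963378906, -340.7189025878906), (63.30365753173828, 20.023151397705078), 7.887016773223877)
70 5183 [ 496.1 -336.5   77.5] ((446.1768798828125, -340.81524658203125), (220.29180908203125, 26.039813995361328), 8.071005821228027)
46 6846 [ 466.7 -334.2   51.7] ((446.1388854980469, -340.1226501464844), (240.69686889648438, 50.37581253051758), 8.168896675109863)
pan y at x=0: -75.7  angle rel pan -0.045  near end -58.6
pan y at x=0: -24.6  angle rel pan -0.020  near end -58.9
pan y at x=0: 24.5  angle rel pan -0.014  near end -61.8
pan y at x=0: 73.0  angle rel pan 0.012  near end -46.5
```

View pics/w8.png

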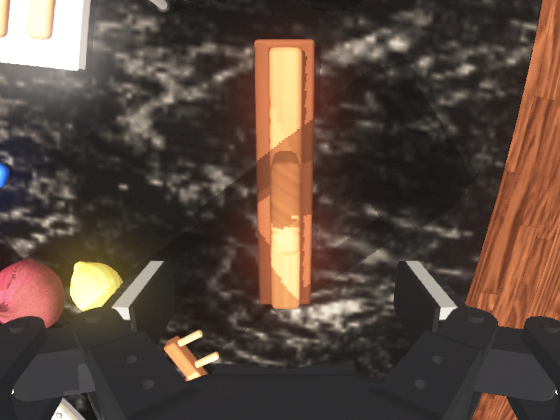

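The wrist view shows the rake seated as at the start (handle at (286,190)). Its heights of 143.2 and 77.5 equal the first readings, and the gripper is clear. One last check of the breadstick heights before handing in.

Run:
```python
from h import *
d=np.load('pics/t8.npz')['d'];hsv=cv2.cvtColor(np.load('pics/t8.npz')['p'],cv2.COLOR_RGB2HSV)
for uc in(249,267.5,286.5,306):
    for v0,v1 in((124,135),(142,153)):
        uv=np.array([(u,v) for v in range(v0,v1) for u in range(int(uc)-1,int(uc)+3)])
        print(round(uc),v0,np.median(withdepth('top',uv,d)[:,2]).round(1))
r.hand_in(); print(r.get_state()['clock'])
```

```text
249 124 17.3
249 142 17.7
268 124 17.9
268 142 17.2
286 124 17.4
286 142 17.9
306 124 16.7
306 142 17.2
the job is handed in; nothing more can be done
the job is handed in; nothing more can be done
```

The four breadsticks lie straight, one in each channel, and the rake is back upright in its rest. I handed the job in just after 13 s of robot time; the hand-in reports no verdict.

**What I did:** I lifted the larger rake out of its rest and leaned it back about 34°. I lowered its pegs between the breadsticks and combed to the far end and back, with a small sideways wiggle at each end. Then I set the rake down, let go and drew the gripper clear.

**Last checks:**
- **Breadsticks:** each is within about 2 mm of its channel's middle and within 0.05 rad of the pan's direction. Their tops are 17–18 mm above the worktop, as they should be when lying on the channel floors.
- **Rake:** its heights match those before I lifted it, and its position and direction match within 1 mm and 0.2°.
- **Forces:** the readings I took, at the end of each move, stayed under 6 N. I did not see the peaks during the moves.
- **Pan, jar and mug:** they looked unmoved in the top view after combing, but I did not measure them.

No check failed. The one disagreement was in the pan's direction: its individual edges gave readings from about 0° to -3°, so I used -1°. That doubt of a degree or so carries over to the breadstick angles and is still well inside the 0.15 rad allowed.

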